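Walk the detector module round to face the fence

TASK

Walk the heavy blue detector module round by pushing its corners with the fingertips, until its black front plate faces the steel fence and rests flat against it, with the yellow mark on the module opposite the yellow mark on the fence. Keep the module flat on the table throughout (never lift or tip it), leave the other things on the table where they are, and finish with the robot clear.

Things in the scene. Friction and masses are not known exactly. Their poses are not given: they have to be found in the camera images.
- module: the detector module: loose block 100 mm deep (its x) x 120 wide (its y) x 60 high, flat upright sides, flat underside, about 0.95 kg, balanced. Origin: centre of the underside. +x points out of the front: bare-aluminium third, yellow mark on top, black front plate with window; the rest is blue with fins. A push near a corner turns it; it stops with the push
- module_face (a point): middle of the bottom edge of the module's black front plate, 50 mm ahead of the module's origin along its +x. The 26 x 24 mm yellow mark on the top lies just behind it
- fence: fixed straight steel bar 300 mm long (its y), 20 thick, 45 high, with an 8 mm high foot out to 50 mm behind its face. Origin: table level, middle of the long flat face towards the robot; +x points into the bar, away from the robot. Yellow mark 24 mm wide across the middle of its top. Module home: both +x agree and module_face lies on this origin
- bottle: bystander, to be left alone: amber glass bottle, black cap, 60 dia x 130 tall (mm); origin at its underside centre
- rack: bystander, to be left alone: white cuvette rack, low block 60 x 120 x 30 (mm); origin at its underside centre
- beaker: bystander, to be left alone: glass beaker, 70 dia x 80 tall (mm); origin at its underside centre
- driver: bystander, to be left alone: screwdriver with red handle lying down, 170 long (mm); origin at its underside middle, its x along the tool
- lens_tube: bystander, to be left alone: short black lens tube standing on end, 44 dia x 35 tall (mm); origin at its underside centre
- jar: bystander, to be left alone: white jar with blue cap, 52 dia x 60 tall (mm); origin at its underside centre
- post: bystander, to be left alone: steel optical post on a round foot, 44 dia x 75 tall (mm); origin at its underside centre
Not all that is in view belongs to the job. What is shaped like the module but brown or green is not meant.

How it is judged:
By the outcome, as a careful person would: the job done as asked, in the order asked, and still so for the second after the job is handed in, with the robot touching nothing.
It also fails if it takes over 64 s, if anything falls off the work surface, if the arm or the gripper's body presses on something with over 40 N, if the wrist force passes 120 N, or if a joint passes its speed limit or range.

ROBOT

A 6-joint arm with a two-finger parallel gripper is mounted at the origin on the work surface. World frame = base frame: x ahead of the robot, y to its left, z up, the work surface at z = 0. Lengths are in m, angles in rad, forces in N, time in s.
With the tool pointing down it reaches from about 0.15 to 0.775 m from the base axis. Payload 6.1 kg.
Tool frame: the origin (TCP) lies between the finger pads; the fingertips stand 14 mm ahead of it and the grasp point (between the pads) lies 5 mm behind it (ctrl.tcp_to_tips is the distance from the TCP to the fingertips, in m); z points along the fingers, y is the line along which they close (so a half turn about z gives the same grasp; the last joint's range is limited). The gripper opens to 85 mm and grips with 20 to 120 N. Pads are 22 mm wide; open, the fingers measure 114 mm over their backs; the gripper's body (76 mm by 85 mm) begins 54 mm behind the grasp point. The pads swing forward as they close: fully open they stand 13 mm farther back than shut.
Start: joints at [1.206, 0.126, -0.04, 1.405, 0, 1.571], TCP at [0.187, 0.49, 0.245] pointing down, gripper open.
Joint ranges: [-2.72, 2.72], [-0.95, 1.95], [-1.27, 1.35], [-1.78, 2.02], [-1.46, 1.47], [-3.14, 3.14]. Speed limits (rad/s): [2.39, 2.39, 3.01, 3.14, 3.14, 3.14].

INTERFACE

Orientations are given as a rotation vector (axis times angle).
In Python, from rig import ctrl gives the robot as it stands. The module is installed in compiled form; this text tells all that it offers.
- The arm moves only by the tool carry_out, never from a script. Its argument "targets" is a list of rows, each a list of 5 numbers: the shift along the world's x, y, z in cm, then the turn about the world's z in rad, then the opening in per cent of the stroke, from 0 (shut) to 100 (fully open). A call has 1 to 8 rows; each row is the pose to reach, as a shift and turn from the pose commanded when the call began; what a row does not reach only later rows make up. A row lasts 1/10 s, in which the tool goes at most 50 mm and 8.59 degrees, less where a joint would pass 70% of its speed; a pose out of reach is approached as far as the arm can. A call with a gripper value outside its range is refused whole. The fingers move at their own pace and stop on an object; "grip_force" is the grip in N (left out, the last holds). Time passes only in rows, so rows that repeat a pose let the fingers close. It gives the time, the measured TCP pose, the force, the opening and the grip force at its end, in the units of the state.
- ctrl.get_obs(): the state, without advancing time (a new reading comes with each control period).
- ctrl.camera(name): name is "scene" or "side" or "wrist"; returns a dict with "image" (480x640x3 uint8, red, green, blue), "intrinsics" (3x3 intrinsics, pixels), "rvec" (rotation vector, rad) and "tvec" (3), from world to camera coordinates, as OpenCV has them; the wrist camera has in their place "mount" (4x4, takes a point from camera to tool coordinates, whose origin is the TCP and whose axes are the flange's). Camera axes: x right, y down, z forward; pixel columns grow to the right and rows downward; lengths in m; the calibration is good to about 2 mm. The wrist camera is an equidistant fisheye: a pixel r from the principal point sees the ray r / f radians off the axis. A picture is of the moment at which its call begins: read the wrist's pose just before it. There is no depth.
- ctrl.finish_job(): hands the job in; it is judged then, once.
The state is a dict: "time": time; "qpos": joint angles; "qd": joint speeds; "joint_torque": joint torques, N m; "tcp_pos": TCP position; "tool_rot": TCP orientation; "ft_force": force on the tool from outside, world axes, zero at the start; "torque": the same for the moment, N m; "finger_gap": finger opening in m; "grip_force": force on a finger pad.
Only numpy, scipy, OpenCV 4.12 (cv2) and the standard library are available. Lean on these libraries where they do the work, as an engineer would, in place of code of your own. Each camera call takes 0.05 s, during which the arm holds its last target. There are 200 camera calls.

## Working session

There is one attempt and no reset: what is moved stays moved. The work goes in short steps, Python scripts to look and compute and a tool call to move; the robot and the scene stay as the last step left them, time stands still between calls to the robot, and variables do not carry over. Pictures are saved under pics/ and viewed, at most 10 in all, crops included, and the job is handed in when it is done.

Besides the shell and the picture viewer there is one more tool, called after ">>>" by a JSON object that holds its "name" and its "arguments". carry_out: Moves the arm, as the interface text tells. Its arguments: {"type":"object","properties":{"targets":{"type":"array"},"grip_force":{"type":"number"}},"required":["targets"]}

```bash
mkdir -p pics
cat > h.py <<'E'
import numpy as np, cv2
from rig import ctrl
def snap(n,f):
    c=ctrl.camera(n); cv2.imwrite('pics/'+f,cv2.cvtColor(c['image'],cv2.COLOR_RGB2BGR)); return c
def ray(c,uv):
    K=np.array(c['intrinsics']);R=cv2.Rodrigues(np.array(c['rvec'],float))[0];t=np.array(c['tvec'],float).ravel()
    o=-R.T@t; d=R.T@np.linalg.solve(K,np.array([uv[0],uv[1],1.])); return o,d
def at(c,uv,z):
    o,d=ray(c,uv); return o+d*(z-o[2])/d[2]
E
python3 - <<'E'
from h import *
import pickle
cs={n:snap(n,n+'0.png') for n in('scene','side')}
pickle.dump({n:{k:c[k] for k in('intrinsics','rvec','tvec')} for n,c in cs.items()},open('cal.pkl','wb'))
for n,c in cs.items(): print(n,ray(c,(320,240)))
o=ctrl.get_obs();print(o['time'],o['tcp_pos'],o['tool_rot'],o['finger_gap'],ctrl.tcp_to_tips)
E
```

```text
scene (array([1.05333796, 0.24845029, 1.06493251]), array([-0.44665607, -0.23657687, -0.86297962]))
side (array([ 0.41238778, -0.72710618,  0.72774972]), array([ 0.10053492,  0.70980177, -0.69739725]))
0.1 [0.18718487 0.49011159 0.24459286] [-5.69785075e-01 -3.08924746e+00  2.29613421e-03] 0.08503983956443222 0.014
```

View pics/scene0.png

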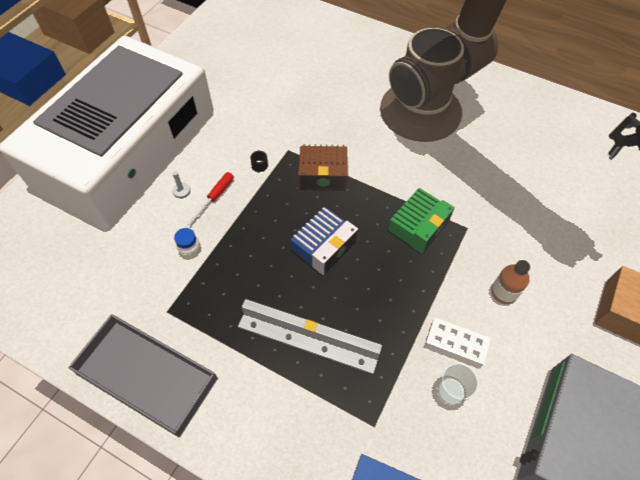

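View pics/side0.png

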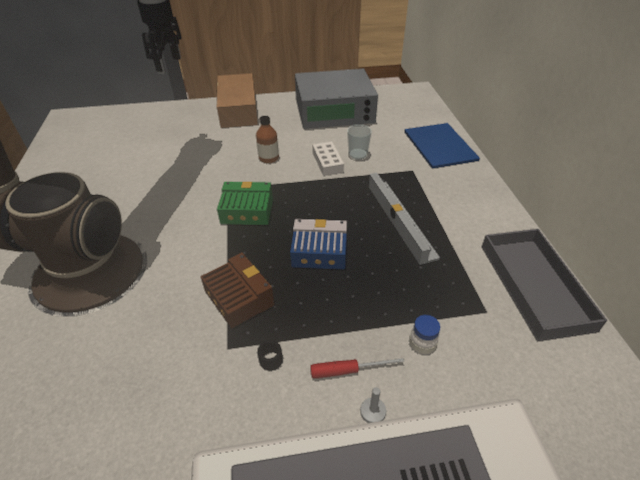

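The scene view shows three module-like blocks: brown (323,167), green (421,219) and blue with a bare-aluminium third (324,240). The blue one fits the description. The fence runs (243,305) to (380,360), with its mark at (311,325). I'll confirm in an enlarged crop.

Run:
```python
import cv2,numpy as np
a=cv2.imread('pics/scene0.png')[195:385,230:390]; b=cv2.imread('pics/side0.png')[165:275,280:450]
a=cv2.resize(a,None,fx=3,fy=3,interpolation=2)   # x=230+u/3
cv2.imwrite('pics/ca.png',a)
cv2.imwrite('pics/cb.png',cv2.resize(b,None,fx=4.5,fy=4.5,interpolation=2))
```

```text
(no output)
```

View pics/ca.png

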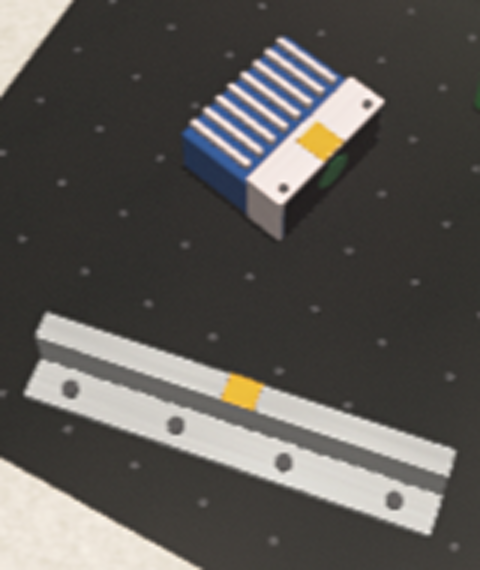

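View pics/cb.png

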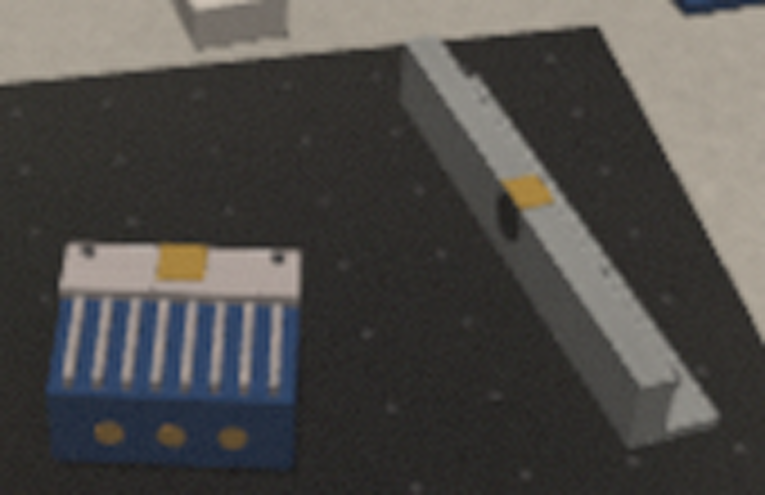

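The crop confirms it: blue fins, aluminium third with the yellow mark at scene (337,242), and a black plate with the window. Now triangulating.

```bash
cat > m.py <<'E'
from h import *
import pickle
cal=pickle.load(open('cal.pkl','rb'))
def tri(a,b):
    o1,d1=ray(cal['scene'],a);o2,d2=ray(cal['side'],b)
    s=np.linalg.lstsq(np.c_[d1,-d2],o2-o1,rcond=None)[0]
    p,q=o1+d1*s[0],o2+d2*s[1]; return (p+q)/2,np.linalg.norm(p-q)
S=lambda u,v:(230+u/3-.33,195+v/3-.33)
D=lambda u,v:(280+u/4.5-.39,165+v/4.5-.39)
E
python3 - <<'E'
from m import *
np.set_printoptions(precision=4,suppress=True)
P={'FL(crop)':((384,100),(65,243)),'FR':((283,203),(301,250)),'BL':((283,37),(50,392)),'BR':((185,130),(297,405)),
'fenceA':((47,313),(640,385)),'fenceB':((455,450),(403,42)),'fmark':((246,378),(510,192)),'mmark':((321,141),(182,262))}
for k,(a,b) in P.items():
    z=.045 if k[0]=='f' else .06
    p,e=tri(S(*a),D(*b)); print(k,p,'%.4f'%e,at(cal['scene'],S(*a),z)[:2],at(cal['side'],D(*b),z)[:2])
for n,uv in dict(green=(421,215),brown=(323,160),bottle=(508,292),rack=(458,342),jar=(186,240),driver=(212,200),lens=(259,160)).items(): print(n,at(cal['scene'],uv,.03)[:2])
E
```

```text
FL(crop) [0.462  0.0325 0.0582] 0.0030 [0.4647 0.0324] [0.4607 0.0318]
FR [0.5782 0.0073 0.0596] 0.0002 [0.5783 0.0074] [0.5782 0.0067]
BL [ 0.4437 -0.0638  0.0501] 0.0029 [ 0.4512 -0.0612] [ 0.4421 -0.0724]
BR [ 0.556  -0.0893  0.0499] 0.0031 [ 0.5595 -0.0854] [ 0.5551 -0.0999]
fenceA [ 0.7261 -0.0997  0.0436] 0.0033 [ 0.728  -0.1001] [ 0.7241 -0.1   ]
fenceB [0.6785 0.1952 0.0425] 0.0029 [0.6808 0.1947] [0.6765 0.1929]
fmark [0.7021 0.0474 0.0466] 0.0038 [0.7033 0.0462] [0.7014 0.0505]
mmark [0.518  0.0076 0.0595] 0.0017 [0.5191 0.0074] [0.5173 0.0077]
green [0.3423 0.1412]
brown [ 0.309  -0.1404]
bottle [0.4356 0.3856]
rack [0.5943 0.3303]
jar [ 0.665  -0.3028]
driver [ 0.5449 -0.3144]
lens [ 0.3871 -0.2811]
```

>>> {"name": "carry_out", "arguments": {"targets": [[1.9,-3.7,0,0.12,100],[3.8,-7.4,0,0.24,100],[5.7,-11.1,0,0.36,100],[7.6,-14.8,0,0.48,100],[9.5,-18.5,0,0.6,100],[11.4,-22.2,0,0.72,100],[13.3,-25.9,0,0.84,100],[15.2,-29.6,0,0.96,100]]}}

```text
time: 0.9
tcp_pos: [0.3389, 0.1941, 0.2451]
tool_rot: [0.923, -3.003, 0.0]
ft_force: [0.0, 1.0, -0.0]
finger_gap: 0.0853
grip_force: 0.0
```

```bash
cat > s.py <<'E'
from h import *
o=ctrl.get_obs();R=cv2.Rodrigues(np.array(o['tool_rot']))[0]
np.set_printoptions(precision=4,suppress=True)
print(o['time'],'tcp',o['tcp_pos'],'yaw y-axis deg',np.degrees(np.arctan2(R[1,1],R[0,1])),'q',o['qpos'],'F',o['ft_force'])
E
python3 s.py
```

```text
0.9 tcp [0.3389 0.1941 0.2451] yaw y-axis deg 124.164662192255 q [ 0.52   -0.1279 -0.2934  1.4054 -0.     -0.0763] F [ 0.0471  0.9813 -0.0445]
```

>>> {"name": "carry_out", "arguments": {"targets": [[1.9,-3.7,0,0.1,100],[3.8,-7.4,0,0.2,100],[5.7,-11.1,0,0.3,100],[7.6,-14.8,0,0.4,100],[9.5,-18.5,0,0.5,100],[11.4,-22.2,0,0.6,100],[13.3,-25.9,0,0.7,100],[15.4,-29.7,-4,0.76,100]]}}

```text
time: 1.7
tcp_pos: [0.4922, -0.0979, 0.2145]
tool_rot: [-1.965, 2.446, -0.009]
ft_force: [0.9, -0.1, 1.0]
finger_gap: 0.0854
grip_force: 0.0
```

```bash
cat > track.py <<'E'
# module pose by ECC of the rectified (z=60mm plane) scene image against the top as first seen
from m import *
import sys
C0=np.array([.5100,-.0288]);Y0=1.355
def rect(img,c,x,y,yaw,z=.06):
    # 1 mm/px patch 160x160; patch u = body x, v = body y
    R=cv2.Rodrigues(np.array(c['rvec'],float))[0];t=np.array(c['tvec'],float).reshape(3,1)
    H=np.array(c['intrinsics'])@np.c_[R[:,:2],R[:,2:]*z+t]
    cs,sn=np.cos(yaw),np.sin(yaw)
    T=np.array([[cs,-sn,x],[sn,cs,y],[0,0,1]])@np.array([[.001,0,-.08],[0,.001,-.08],[0,0,1]])
    return cv2.warpPerspective(img,np.linalg.inv(H@T),(160,160),flags=cv2.INTER_CUBIC)
def track(img,c,first,x,y,yaw,c0):
    tm=rect(first,c,c0[0],c0[1],c0[2])
    best=None
    g=lambda i:cv2.GaussianBlur(cv2.cvtColor(i,cv2.COLOR_BGR2GRAY),(0,0),1.5)
    mask=np.zeros((160,160),np.uint8);mask[15:145,25:135]=255
    for dy in(-.2,0,.2):
        try: cc,W=cv2.findTransformECC(g(tm)[20:140,30:130],g(rect(img,c,x,y,yaw+dy)),np.float32([[1,0,30],[0,1,20]]),cv2.MOTION_EUCLIDEAN,(3,300,1e-6),None,5)
        except cv2.error: continue
        if best is None or cc>best[0]:
            p=(W@np.array([50,60,1])-80)*.001; a=yaw+dy
            best=(cc,x+np.cos(a)*p[0]-np.sin(a)*p[1],y+np.sin(a)*p[0]+np.cos(a)*p[1],a+np.arctan2(W[1,0],W[0,0]))
    return best
if __name__=='__main__':
    x,y,yaw=map(float,sys.argv[1:4]); f=sys.argv[4]
    for n in('scene','side'):
        c=snap(n,n+f+'.png'); r=track(cv2.imread('pics/'+n+f+'.png'),c,cv2.imread('pics/'+n+'0.png'),x,y,yaw,(*C0,Y0))
        if r: 
            cc,X,Y,A=r; fx,fy,fa=.7025,.0475,.160
            e=np.array([X+.05*np.cos(A)-fx,Y+.05*np.sin(A)-fy]); n_=np.array([np.cos(fa),np.sin(fa)])
            print(n,'cc %.3f x %.4f y %.4f yaw %.4f | face err fwd %.4f lat %.4f yaw %.4f'%(*r,e@n_,e@np.array([-n_[1],n_[0]]),A-fa))
        else: print(n,'fail')
E
python3 s.py; python3 track.py .515 -.025 1.30 1
```

```text
1.7 tcp [ 0.4922 -0.0979  0.2145] yaw y-axis deg 167.5499172944632 q [-0.1964  0.0778 -0.1605  1.3253 -0.     -1.5499] F [ 0.9041 -0.0667  1.036 ]
scene cc 0.948 x 0.5101 y -0.0287 yaw 1.3612 | face err fwd -0.1840 lat 0.0021 yaw 1.2012
side cc 0.958 x 0.5100 y -0.0287 yaw 1.3541 | face err fwd -0.1838 lat 0.0019 yaw 1.1941
```

>>> {"name": "carry_out", "arguments": {"targets": [[0,0,-4,0,100],[0,0,-8,0,100],[0,0,-12,0,100],[0,0,-15,0,100],[0,0,-16.5,0,100],[0,0,-17.5,0,100],[0,0,-17.5,0,100]]}}

```text
time: 2.5
tcp_pos: [0.4886, -0.0949, 0.0355]
tool_rot: [1.964, -2.45, -0.003]
ft_force: [-0.3, -0.6, 0.6]
finger_gap: 0.0855
grip_force: 0.0
```

```bash
python3 s.py
cat > plan.py <<'E'
# tool waypoints for the push: pusher = back face; off = TCP distance behind back face
import sys,numpy as np
x,y,a,off,R,step=map(float,sys.argv[1:7])   # module pose now, arc radius
fx,fy,fa=.7025,.0475,.160
hx,hy=fx-.05*np.cos(fa),fy-.05*np.sin(fa)
d=np.array([np.cos(a),np.sin(a)]);n=np.array([np.cos(fa),np.sin(fa)]);l=np.array([-n[1],n[0]])
arc=R*(np.array([d[1],-d[0]])-np.array([n[1],-n[0]]))  # CW turn
rem=np.array([hx-x,hy-y])-arc
s=(rem@l)/(d@l); f=(rem-s*d)@n
print('straight %.4f arc %.4f straight %.4f'%(s,R*(a-fa),f))
p=np.array([x,y]);h=a;t=0;L=s+R*(a-fa)+f
def pose(t):
    if t<s: P,h=np.array([x,y])+d*t,a
    elif t<s+R*(a-fa):
        h=a-(t-s)/R; e=np.array([np.cos(h),np.sin(h)])
        P=np.array([x,y])+d*s+R*(np.array([d[1],-d[0]])-np.array([e[1],-e[0]]))
    else: h=fa;P=np.array([hx,hy])-n*(L-t)
    return P-(.05+off)*np.array([np.cos(h),np.sin(h)]),h
for t in np.arange(0,L+step,step):
    P,h=pose(min(t,L)); print('%.1f mm: tcp %.1f %.1f yaw_y %.3f'%(t*1e3,P[0]*100,P[1]*100,h+np.pi/2))
E
python3 plan.py .510 -.0287 1.357 .011 .065 .01
```

```text
2.5 tcp [ 0.4886 -0.0949  0.0355] yaw y-axis deg 167.42910698051077 q [-0.192   0.1655 -0.4668  0.9408  0.0001 -1.5434] F [-0.3213 -0.6406  0.606 ]
straight 0.0035 arc 0.0778 straight 0.0904
0.0 mm: tcp 49.7 -8.8 yaw_y 2.928
10.0 mm: tcp 49.4 -7.7 yaw_y 2.828
20.0 mm: tcp 48.9 -6.4 yaw_y 2.675
30.0 mm: tcp 48.6 -5.1 yaw_y 2.521
40.0 mm: tcp 48.5 -3.7 yaw_y 2.367
50.0 mm: tcp 48.6 -2.4 yaw_y 2.213
60.0 mm: tcp 49.0 -1.0 yaw_y 2.059
70.0 mm: tcp 49.5 0.2 yaw_y 1.905
80.0 mm: tcp 50.3 1.4 yaw_y 1.751
90.0 mm: tcp 51.2 1.7 yaw_y 1.731
100.0 mm: tcp 52.2 1.8 yaw_y 1.731
110.0 mm: tcp 53.2 2.0 yaw_y 1.731
120.0 mm: tcp 54.2 2.2 yaw_y 1.731
130.0 mm: tcp 55.2 2.3 yaw_y 1.731
140.0 mm: tcp 56.2 2.5 yaw_y 1.731
150.0 mm: tcp 57.1 2.6 yaw_y 1.731
160.0 mm: tcp 58.1 2.8 yaw_y 1.731
170.0 mm: tcp 59.1 3.0 yaw_y 1.731
180.0 mm: tcp 59.3 3.0 yaw_y 1.731
```

>>> {"name": "carry_out", "arguments": {"targets": [[0,0,0,0,100],[0,0,0,0,100],[0,0,0,0,100]]}}

```text
time: 2.8
tcp_pos: [0.4903, -0.0956, 0.0375]
tool_rot: [-1.964, 2.451, -0.002]
ft_force: [-0.4, 0.2, -0.9]
finger_gap: 0.0851
grip_force: 0.0
```

```bash
python3 s.py; python3 track.py .510 -.0287 1.357 2
python3 - <<'E'
from h import *
c=snap('wrist','w2.png')
E
```

```text
2.8 tcp [ 0.4903 -0.0956  0.0375] yaw y-axis deg 167.41540081942586 q [-0.1926  0.1636 -0.464   0.9412  0.     -1.5437] F [-0.3761  0.2363 -0.8857]
scene cc 0.938 x 0.5101 y -0.0288 yaw 1.3630 | face err fwd -0.1841 lat 0.0020 yaw 1.2030
side cc 0.466 x 0.5196 y -0.0146 yaw 1.0079 | face err fwd -0.1573 lat 0.0053 yaw 0.8479
```

View pics/side2.png

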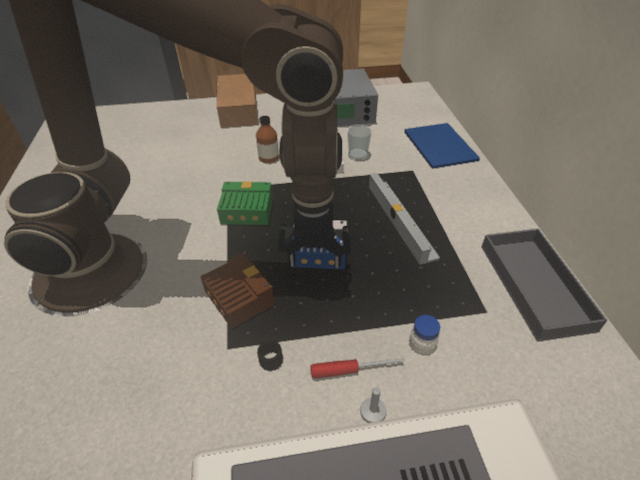

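>>> {"name": "carry_out", "arguments": {"targets": [[0.6,0,-0.5,0,100],[0.7,0,-1,0,100],[0.7,0.4,-1,0.006,100],[0.7,0.8,-1,0.006,100],[0.6,1.0,-1,0.006,100],[0.6,1.2,-1,0.0,100],[0.5,1.6,-1,-0.05,100],[0.4,1.9,-1,-0.1,100]]}}

```text
time: 3.75
tcp_pos: [0.4924, -0.0764, 0.0262]
tool_rot: [1.836, -2.547, -0.001]
ft_force: [-2.6, -3.1, 0.2]
finger_gap: 0.0853
grip_force: 2.1
```

```bash
python3 s.py; python3 track.py .512 -.0187 1.28 3
```

```text
3.75 tcp [ 0.4924 -0.0764  0.0262] yaw y-axis deg 161.57933270361144 q [-0.1534  0.1743 -0.4786  0.9196 -0.0007 -1.4027] F [-2.6223 -3.1055  0.1778]
scene cc 0.921 x 0.5125 y -0.0180 yaw 1.2759 | face err fwd -0.1761 lat 0.0105 yaw 1.1159
side cc 0.502 x 0.5166 y -0.0001 yaw 0.8104 | face err fwd -0.1513 lat 0.0129 yaw 0.6504
```

```bash
for R in .065 .06 .055; do python3 plan.py .5125 -.018 1.265 .0115 $R .01|head -11; done
```

```text
straight -0.0016 arc 0.0718 straight 0.0906
0.0 mm: tcp 49.3 -7.6 yaw_y 2.811
10.0 mm: tcp 48.8 -6.3 yaw_y 2.658
20.0 mm: tcp 48.5 -5.0 yaw_y 2.504
30.0 mm: tcp 48.5 -3.6 yaw_y 2.350
40.0 mm: tcp 48.6 -2.2 yaw_y 2.196
50.0 mm: tcp 49.0 -0.9 yaw_y 2.042
60.0 mm: tcp 49.5 0.3 yaw_y 1.888
70.0 mm: tcp 50.3 1.5 yaw_y 1.735
80.0 mm: tcp 51.3 1.7 yaw_y 1.731
90.0 mm: tcp 52.2 1.8 yaw_y 1.731
straight 0.0015 arc 0.0663 straight 0.0937
0.0 mm: tcp 49.4 -7.7 yaw_y 2.836
10.0 mm: tcp 48.9 -6.4 yaw_y 2.694
20.0 mm: tcp 48.6 -5.0 yaw_y 2.527
30.0 mm: tcp 48.4 -3.6 yaw_y 2.361
40.0 mm: tcp 48.5 -2.2 yaw_y 2.194
50.0 mm: tcp 48.9 -0.8 yaw_y 2.027
60.0 mm: tcp 49.4 0.5 yaw_y 1.861
70.0 mm: tcp 50.2 1.5 yaw_y 1.731
80.0 mm: tcp 51.2 1.7 yaw_y 1.731
90.0 mm: tcp 52.2 1.8 yaw_y 1.731
straight 0.0046 arc 0.0608 straight 0.0968
0.0 mm: tcp 49.4 -7.7 yaw_y 2.836
10.0 mm: tcp 49.2 -6.5 yaw_y 2.737
20.0 mm: tcp 48.6 -5.1 yaw_y 2.555
30.0 mm: tcp 48.4 -3.6 yaw_y 2.374
40.0 mm: tcp 48.4 -2.1 yaw_y 2.192
50.0 mm: tcp 48.7 -0.7 yaw_y 2.010
60.0 mm: tcp 49.3 0.7 yaw_y 1.828
70.0 mm: tcp 50.1 1.5 yaw_y 1.731
80.0 mm: tcp 51.1 1.7 yaw_y 1.731
90.0 mm: tcp 52.1 1.8 yaw_y 1.731
```

>>> {"name": "carry_out", "arguments": {"targets": [[-0.15,0.45,0,-0.05,100],[-0.3,0.95,0,-0.1,100],[-0.43,1.4,0,-0.155,100],[-0.55,1.9,0,-0.215,100],[-0.65,2.4,0,-0.275,100],[-0.72,2.9,0,-0.335,100],[-0.77,3.4,0,-0.4,100],[-0.8,4.0,0,-0.465,100]]}}

```text
time: 4.65
tcp_pos: [0.4845, -0.0366, 0.0264]
tool_rot: [1.201, -2.901, 0.0]
ft_force: [-3.5, -4.4, 1.9]
finger_gap: 0.0856
grip_force: 2.9
```

```bash
python3 s.py; python3 track.py .528 .007 .8 4
```

```text
4.65 tcp [ 0.4845 -0.0366  0.0264] yaw y-axis deg 134.9610617071058 q [-0.0749  0.1522 -0.505   0.9152 -0.0009 -0.8597] F [-3.4642 -4.4256  1.8849]
scene cc 0.899 x 0.5279 y 0.0071 yaw 0.7977 | face err fwd -0.1387 lat 0.0177 yaw 0.6377
side cc 0.674 x 0.5370 y -0.0057 yaw 0.5265 | face err fwd -0.1252 lat -0.0082 yaw 0.3665
```

```bash
for R in .065 .06; do python3 plan.py .5279 .0071 .79 .0115 $R .01|head -7; done
```

```text
straight -0.0007 arc 0.0410 straight 0.0911
0.0 mm: tcp 48.4 -3.6 yaw_y 2.350
10.0 mm: tcp 48.6 -2.2 yaw_y 2.196
20.0 mm: tcp 48.9 -0.9 yaw_y 2.042
30.0 mm: tcp 49.5 0.3 yaw_y 1.889
40.0 mm: tcp 50.2 1.5 yaw_y 1.735
50.0 mm: tcp 51.2 1.7 yaw_y 1.731
straight 0.0009 arc 0.0378 straight 0.0927
0.0 mm: tcp 48.5 -3.7 yaw_y 2.361
10.0 mm: tcp 48.6 -2.3 yaw_y 2.210
20.0 mm: tcp 48.9 -0.9 yaw_y 2.043
30.0 mm: tcp 49.4 0.4 yaw_y 1.876
40.0 mm: tcp 50.2 1.5 yaw_y 1.731
50.0 mm: tcp 51.2 1.7 yaw_y 1.731
```

>>> {"name": "carry_out", "arguments": {"targets": [[0.04,0.5,0,-0.058,100],[0.1,1.0,0,-0.115,100],[0.18,1.55,0,-0.175,100],[0.3,2.05,0,-0.235,100],[0.42,2.6,0,-0.295,100],[0.6,3.1,0,-0.355,100],[0.8,3.55,0,-0.415,100],[1.0,4.0,0,-0.473,100]]}}

```text
time: 5.55
tcp_pos: [0.4941, 0.0037, 0.0264]
tool_rot: [0.49, -3.1, -0.001]
ft_force: [-7.7, -3.0, 5.2]
finger_gap: 0.0852
grip_force: 3.6
```

```bash
python3 s.py; python3 track.py .553 .023 .325 5;python3 plan.py .553 .023 .32 .0115 .065 .01|head -7
```

```text
5.55 tcp [0.4941 0.0037 0.0264] yaw y-axis deg 107.97397459131459 q [ 0.0072  0.1674 -0.4867  0.9193  0.0004 -0.3065] F [-7.6896 -2.9895  5.2473]
scene cc 0.881 x 0.5524 y 0.0241 yaw 0.3266 | face err fwd -0.1026 lat 0.0091 yaw 0.1666
side cc 0.800 x 0.5530 y 0.0210 yaw 0.3234 | face err fwd -0.1024 lat 0.0058 yaw 0.1634
straight -0.0029 arc 0.0104 straight 0.0940
0.0 mm: tcp 49.4 0.6 yaw_y 1.846
10.0 mm: tcp 50.2 1.5 yaw_y 1.731
20.0 mm: tcp 51.2 1.7 yaw_y 1.731
30.0 mm: tcp 52.2 1.8 yaw_y 1.731
40.0 mm: tcp 53.2 2.0 yaw_y 1.731
50.0 mm: tcp 54.2 2.2 yaw_y 1.731
```

```bash
for R in .09 .12 .2;do python3 plan.py .5527 .0230 .32 .0115 $R .01|head -7;done
```

```text
straight -0.0052 arc 0.0144 straight 0.0926
0.0 mm: tcp 49.3 0.7 yaw_y 1.833
10.0 mm: tcp 50.2 1.5 yaw_y 1.731
20.0 mm: tcp 51.2 1.7 yaw_y 1.731
30.0 mm: tcp 52.2 1.8 yaw_y 1.731
40.0 mm: tcp 53.1 2.0 yaw_y 1.731
50.0 mm: tcp 54.1 2.1 yaw_y 1.731
straight -0.0076 arc 0.0192 straight 0.0902
0.0 mm: tcp 49.3 0.7 yaw_y 1.827
10.0 mm: tcp 50.2 1.4 yaw_y 1.744
20.0 mm: tcp 51.2 1.7 yaw_y 1.731
30.0 mm: tcp 52.2 1.8 yaw_y 1.731
40.0 mm: tcp 53.1 2.0 yaw_y 1.731
50.0 mm: tcp 54.1 2.1 yaw_y 1.731
straight -0.0140 arc 0.0320 straight 0.0838
0.0 mm: tcp 49.3 0.7 yaw_y 1.821
10.0 mm: tcp 50.2 1.3 yaw_y 1.771
20.0 mm: tcp 51.2 1.7 yaw_y 1.731
30.0 mm: tcp 52.2 1.8 yaw_y 1.731
40.0 mm: tcp 53.1 2.0 yaw_y 1.731
50.0 mm: tcp 54.1 2.1 yaw_y 1.731
```

>>> {"name": "carry_out", "arguments": {"targets": [[0.2,0.4,0,-0.05,100],[0.5,0.8,0,-0.1,100],[0.8,1.2,0,-0.153,100],[1.3,1.28,0,-0.153,100],[1.8,1.36,0,-0.153,100],[2.3,1.44,0,-0.153,100],[2.8,1.52,0,-0.153,100]]}}

```text
time: 6.35
tcp_pos: [0.5212, 0.0188, 0.0263]
tool_rot: [0.255, -3.127, -0.002]
ft_force: [-10.7, -1.9, 6.9]
finger_gap: 0.0853
grip_force: 5.4
```

```bash
python3 s.py; python3 track.py .582 .029 .165 6
python3 - <<'E'
import cv2
a=cv2.imread('pics/scene6.png')[220:385,230:400]
cv2.imwrite('pics/c6.png',cv2.resize(a,None,fx=3.5,fy=3.5,interpolation=2))
E
```

```text
6.35 tcp [0.5212 0.0188 0.0263] yaw y-axis deg 99.31747311956713 q [ 0.0356  0.2167 -0.4253  0.9331  0.0008 -0.127 ] F [-10.7494  -1.8613   6.8891]
scene cc 0.884 x 0.5816 y 0.0306 yaw 0.1722 | face err fwd -0.0720 lat 0.0032 yaw 0.0122
side cc 0.809 x 0.5830 y 0.0256 yaw 0.1788 | face err fwd -0.0715 lat -0.0017 yaw 0.0188
```

View pics/c6.png

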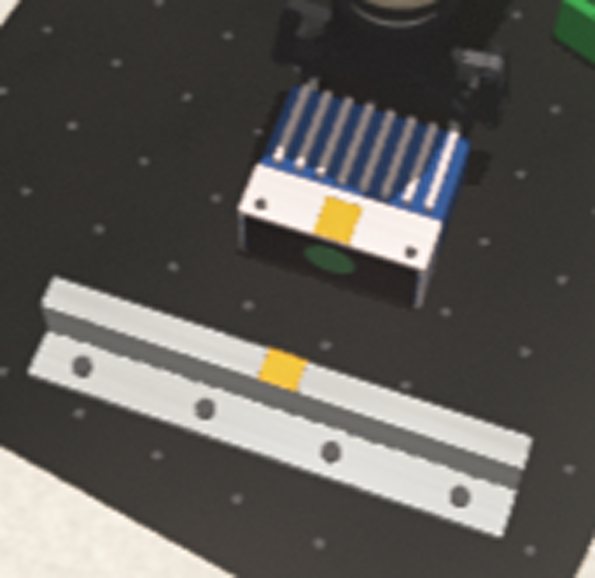

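The module is parallel to the fence. Its mark is at crop (337,220) and the fence's at (283,369). Next I'll compare the mark centroids laterally in both cameras.

```bash
cat > marks.py <<'E'
from m import *
import sys
f=sys.argv[1]; ex,ey=float(sys.argv[2]),float(sys.argv[3]); n_=np.array([np.cos(.16),np.sin(.16)]); l=np.array([-n_[1],n_[0]])
pts={}
for n in('scene','side'):
    im=cv2.imread('pics/%s%s.png'%(n,f)); hsv=cv2.cvtColor(im,cv2.COLOR_BGR2HSV)
    m=cv2.inRange(hsv,(17,120,110),(32,255,255)); k,_,st,ce=cv2.connectedComponentsWithStats(m)
    for i in range(1,k):
        if st[i,4]<25: continue
        for nm,z,(px,py) in(('mod',.06,(ex,ey)),('fence',.045,(.712,.049))):
            p=at(cal[n],ce[i],z)[:2]
            if np.hypot(p[0]-px,p[1]-py)<.02: pts[n,nm]=p; print(n,nm,ce[i].round(1),st[i,4],p.round(4), 'fwd %.4f lat %.4f'%(p@n_,p@l)); pts[nm,n]=ce[i]
for nm in('mod','fence'):
    if (nm,'scene') in pts and (nm,'side') in pts:
        p,e=tri(pts[nm,'scene'],pts[nm,'side']); print(nm,'tri',p.round(4),'gap %.4f lat %.4f'%(e,p[:2]@l))
E
python3 marks.py 0 .518 .0076; python3 marks.py 6 .620 .035
```

```text
scene mod [336.4 241.8] 106 [0.5198 0.0071] fwd 0.5143 lat -0.0758
scene fence [310.3 325. ] 113 [0.7129 0.0482] fwd 0.7115 lat -0.0660
side fence [396.9 207.2] 48 [0.7107 0.0492] fwd 0.7095 lat -0.0646
side mod [319.9 222.6] 77 [0.5172 0.0085] fwd 0.5119 lat -0.0740
mod tri [0.5183 0.0076 0.0598] gap 0.0028 lat -0.0751
fence tri [0.7117 0.0487 0.0447] gap 0.0023 lat -0.0653
scene mod [325.9 282.4] 118 [0.6187 0.0339] fwd 0.6162 lat -0.0651
scene fence [310.3 324.9] 114 [0.7128 0.0483] fwd 0.7114 lat -0.0659
side fence [396.8 207.1] 47 [0.7107 0.0495] fwd 0.7095 lat -0.0644
side mod [361.  210.3] 66 [0.6185 0.0352] fwd 0.6162 lat -0.0638
mod tri [0.6186 0.0342 0.0606] gap 0.0008 lat -0.0648
fence tri [0.7117 0.0488 0.0448] gap 0.0024 lat -0.0652
```

>>> {"name": "carry_out", "arguments": {"targets": [[0.5,0.08,0,0,100],[1.1,0.18,0,0,100],[1.7,0.27,0,0,100],[2.3,0.37,0,0,100],[2.9,0.47,0,0,100],[3.5,0.56,0,0,100],[4.1,0.66,0,0,100],[4.7,0.76,0,0,100]]}}

```text
time: 7.25
tcp_pos: [0.5684, 0.0263, 0.0263]
tool_rot: [0.255, -3.127, -0.001]
ft_force: [-9.5, -1.2, 5.9]
finger_gap: 0.0856
grip_force: 4.9
```

```bash
python3 s.py; python3 track.py .629 .0365 .165 7; python3 marks.py 7 .667 .0425
```

```text
7.25 tcp [0.5684 0.0263 0.0263] yaw y-axis deg 99.31163593256248 q [ 0.0459  0.2986 -0.3167  0.9597  0.0008 -0.1167] F [-9.5014 -1.1781  5.9202]
scene cc 0.883 x 0.6288 y 0.0381 yaw 0.1714 | face err fwd -0.0243 lat 0.0031 yaw 0.0114
side cc 0.802 x 0.6304 y 0.0331 yaw 0.1789 | face err fwd -0.0235 lat -0.0018 yaw 0.0189
scene mod [318.4 302. ] 128 [0.6658 0.0416] fwd 0.6639 lat -0.0650
scene fence [310.3 324.9] 114 [0.7128 0.0483] fwd 0.7114 lat -0.0659
side mod [379.7 206.1] 62 [0.6653 0.0427] fwd 0.6636 lat -0.0638
side fence [396.8 207.2] 49 [0.7105 0.0492] fwd 0.7093 lat -0.0646
mod tri [0.6655 0.0418 0.0604] gap 0.0009 lat -0.0647
fence tri [0.7116 0.0488 0.0446] gap 0.0024 lat -0.0652
```

>>> {"name": "carry_out", "arguments": {"targets": [[0.5,0.08,0,0,100],[1.0,0.16,0,0,100],[1.4,0.22,0,0,100],[1.7,0.27,0,0,100],[1.9,0.3,0,0,100],[2.0,0.32,0,0,100],[2.1,0.33,0,0,100],[2.2,0.35,0,0,100]]}}

```text
time: 8.15
tcp_pos: [0.5905, 0.0298, 0.0262]
tool_rot: [0.254, -3.128, -0.001]
ft_force: [-9.6, -3.0, 5.4]
finger_gap: 0.0855
grip_force: 4.6
```

>>> {"name": "carry_out", "arguments": {"targets": [[0.05,0.01,0,0,100],[0.1,0.02,0,0,100],[0.15,0.03,0,0,100],[0.2,0.03,0,0,100]]}}

```text
time: 8.55
tcp_pos: [0.5919, 0.0301, 0.0262]
tool_rot: [0.254, -3.126, -0.001]
ft_force: [-12.4, -1.3, 7.7]
finger_gap: 0.0854
grip_force: 6.4
```

Contact is close, so I'll creep in until the force rises.

>>> {"name": "carry_out", "arguments": {"targets": [[0.05,0.01,0,0,100],[0.1,0.02,0,0,100],[0.15,0.03,0,0,100],[0.15,0.03,0,0,100]]}}

```text
time: 8.95
tcp_pos: [0.5918, 0.0301, 0.0262]
tool_rot: [0.254, -3.124, -0.001]
ft_force: [-17.3, -2.2, 11.4]
finger_gap: 0.0855
grip_force: 8.6
```

```bash
python3 s.py; python3 track.py .6535 .0402 .165 8; python3 marks.py 8 .691 .046
```

```text
8.95 tcp [0.5918 0.0301 0.0262] yaw y-axis deg 99.28900128174118 q [ 0.0506  0.3416 -0.2565  0.9802  0.0003 -0.1115] F [-17.3206  -2.1714  11.4205]
scene cc 0.882 x 0.6526 y 0.0419 yaw 0.1716 | face err fwd -0.0002 lat 0.0030 yaw 0.0116
side cc 0.784 x 0.6523 y 0.0384 yaw 0.1787 | face err fwd -0.0010 lat -0.0000 yaw 0.0187
scene mod [314.6 312.3] 130 [0.6897 0.0456] fwd 0.6881 lat -0.0649
scene fence [310.2 325.1] 110 [0.7132 0.0483] fwd 0.7118 lat -0.0659
side mod [391.5 205. ] 87 [0.6938 0.0423] fwd 0.6917 lat -0.0688
side fence [391.5 205. ] 87 [0.7002 0.0596] fwd 0.7007 lat -0.0528
mod tri [0.692  0.0444 0.0598] gap 0.0052 lat -0.0664
fence tri [0.706  0.0523 0.0463] gap 0.0165 lat -0.0609
```

>>> {"name": "carry_out", "arguments": {"targets": [[0.05,0.01,0,0,100],[0.1,0.02,0,0,100],[0.15,0.03,0,0,100],[0.2,0.03,0,0,100],[0.2,0.03,0,0,100]]}}

```text
time: 9.55
tcp_pos: [0.5918, 0.0301, 0.0262]
tool_rot: [0.253, -3.12, -0.0]
ft_force: [-23.9, -3.0, 16.3]
finger_gap: 0.0852
grip_force: 12.4
```

```bash
python3 s.py; python3 -c "
from h import *
o=ctrl.get_obs();print(o['torque'])"
```

```text
9.55 tcp [0.5918 0.0301 0.0262] yaw y-axis deg 99.2768548228817 q [ 0.0508  0.3442 -0.2528  0.9848 -0.0001 -0.1111] F [-23.9001  -2.9692  16.2771]
[-0.63386179  3.99942405 -0.03490802]
```

>>> {"name": "carry_out", "arguments": {"targets": [[-0.3,-0.05,0,0,100],[-0.7,-0.11,0,0,100],[-1.5,-0.24,0,0,100],[-3,-0.48,0,0,100],[-5,-0.8,0,0,100],[-7,-1.1,2,0,100],[-9,-1.5,6,0,100],[-11,-1.8,10,0,100]]}}

```text
time: 10.35
tcp_pos: [0.4867, 0.0127, 0.127]
tool_rot: [0.253, -3.13, -0.001]
ft_force: [0.4, -0.5, 0.4]
finger_gap: 0.0858
grip_force: 0.0
```

>>> {"name": "carry_out", "arguments": {"targets": [[-3,0,4,0,100],[-6,0,8,0,100],[-10,0,10,0,100],[-14,0,12,0,100],[-14,0,12,0,100],[-14,0,12,0,100]]}}

```text
time: 10.95
tcp_pos: [0.3482, 0.0128, 0.2474]
tool_rot: [-0.252, 3.127, 0.0]
ft_force: [1.1, -0.6, 0.5]
finger_gap: 0.0853
grip_force: 0.0
```

```bash
python3 s.py; python3 track.py .653 .040 .165 9; python3 marks.py 9 .691 .046
python3 - <<'E'
import cv2,numpy as np
a=cv2.imread('pics/scene9.png')[230:380,225:395]; b=cv2.imread('pics/side9.png')[160:270,320:450]
a=cv2.resize(a,(400,353),interpolation=2); b=cv2.resize(b,(400,338),interpolation=2)
cv2.imwrite('pics/c9.png',np.hstack([a[:338],b]))
E
```

```text
10.95 tcp [0.3482 0.0128 0.2474] yaw y-axis deg 99.22099966109681 q [ 0.0366 -0.2115 -0.3557  1.4225  0.0004 -0.1244] F [ 1.0959 -0.589   0.4893]
scene cc 0.992 x 0.6531 y 0.0416 yaw 0.1688 | face err fwd 0.0003 lat 0.0025 yaw 0.0088
side cc 0.927 x 0.6531 y 0.0382 yaw 0.1636 | face err fwd -0.0002 lat -0.0011 yaw 0.0036
scene mod [314.6 312.3] 130 [0.6897 0.0456] fwd 0.6881 lat -0.0649
scene fence [310.2 325.1] 110 [0.7132 0.0483] fwd 0.7118 lat -0.0659
side mod [391.5 205. ] 87 [0.6938 0.0423] fwd 0.6917 lat -0.0688
side fence [391.5 205. ] 87 [0.7002 0.0596] fwd 0.7007 lat -0.0528
mod tri [0.692  0.0444 0.0598] gap 0.0052 lat -0.0664
fence tri [0.706  0.0523 0.0463] gap 0.0165 lat -0.0609
```

View pics/c9.png

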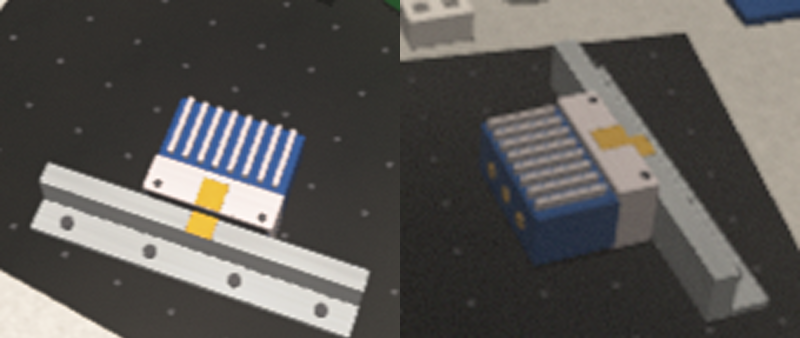

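The module is flat on the fence with the marks in line: module mark at crop (212,193), fence mark at (202,222), about 1 mm apart laterally. The robot is clear, so I'm handing in.

```bash
python3 -c "
from rig import ctrl
print(ctrl.finish_job())"
```

```text
the job is handed in; nothing more can be done
None
```

The job is handed in: the blue module rests flat against the fence with its yellow mark opposite the fence's to about 1 mm, and the robot is clear after about 11 s; the other things on the table were not approached or re-measured.

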